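Centre a top-heavy cable gland on the scanning turntable with light taps

TASK

The brass cable gland stands off-centre on the round platter of the little scanning turntable and would swing out of view when it turns. With light nudges of the fingertips, low down on its hex, move it to the middle of the platter so that it sits evenly inside the smallest engraved ring, and leave it standing there untouched. Do not grip, lift, tip or topple it, and leave the other things on the bench alone.

Things in the scene. Friction and masses are not known exactly. Their poses are not given: they have to be found in the camera images.
- gland: The brass cable gland to be centred, loose, about 0.24 kg, 58 mm tall, upright on its threaded end on the platter. Origin: centre of its underside; z up along its axis. From the underside up: thread 32 mm diameter to 8 mm; lower hex to 18 mm; neck 33 mm diameter to 26 mm; upper hex 38 mm across flats to 44 mm; dome above. It starts 16 to 28 mm off the platter's centre.
- lower_hex (a point): On the gland's axis, 13 mm above its underside: mid-height of its lower hex, the widest part, 42 mm across flats, 48.5 mm across corners, 10 mm high; flats face the gland's +x and -x and every 60 degrees. Pushed slowly here the gland slides upright and stops with the push (friction 0.5 to 0.7); pushed at the upper hex or the top it tips over on its foot.
- gland_top (a point): Middle of the gland's flat top end (28 mm diameter), 58 mm above its underside. Not a place to push.
- platter_centre (a point): Centre of the flat top of the turntable's aluminium platter, 46 mm above the bench: a disc of 96 mm diameter, 8 mm thick, held still by its motor. Concentric engraved rings of 57, 72 and 87 mm inner diameter, flush with the top.
- turntable: The fixed turntable. Origin: centre of its underside on the bench, 46 mm straight below the platter's centre. Under the platter a black housing 132 mm square, its top 30 mm above the bench, with a small control panel 11 mm proud of its -x side. Nothing tall stands within 0.25 m of its axis; farther to the robot's left stand a scanner head on a tripod (215 mm high) and a grey enclosure (90 mm high).
- small_gland: Bystander: a smaller brass gland of the same shape, 41 mm tall, hex 29 mm across flats, standing on the bench. Origin: centre of its underside. Leave alone.
- tape_roll: Bystander: a roll of yellow tape, 100 mm outer diameter, 25 mm high, lying flat on the bench. Origin: centre of its underside. Leave alone.
- screwdriver: Bystander: a screwdriver with a blue handle, 170 mm long, lying on the bench along its x axis. Leave alone.
- side_cutters: Bystander: side cutters with red handles, about 150 mm long, 14 mm high, lying on the bench along their x axis, jaws to +x. Leave alone.
Not all that is in view belongs to the job. What is shaped like the turntable but orange or turquoise is not meant.

How it is judged:
At the end, for the whole second after the job is handed in: The gland's axis is within 4.5 mm of the platter's centre; it stands upright (within 3 degrees) with its foot on the platter (within 2 mm), at rest (horizontal distance between gland and platter_centre below 0.0045 m and z of gland in the frame of platter_centre between -0.002 and 0.002 m and angle between gland's own z axis and vertical below 0.05 rad and linear speed of gland below 0.01 m/s and angular speed of gland below 0.1 rad/s); the robot touches nothing.
It fails at once if the gland is tipped by more than 23 degrees (angle between gland's own z axis and vertical above 0.4 rad).
It fails at once if the gland is lifted off the platter (foot more than 8 mm above it) (z of gland in the frame of platter_centre above 0.008 m).
It fails at once if the gland falls off the platter (z of gland in the frame of platter_centre below -0.008 m).
It fails at once if the gland is gripped or struck hard: the robot bears on it with more than 10 N (contact force between any of the fingers, the arm and gland above 10 N).
It fails at once if a bystander is shifted by more than 15 mm (distance of any of small_gland, tape_roll, screwdriver, side_cutters from where it was at the start of the episode above 0.015 m).
It also fails if it takes over 58 s, if anything falls off the work surface, if the arm or the gripper's body presses on something with over 40 N, if the wrist force passes 120 N, or if a joint passes its speed limit or range.

ROBOT

A 6-joint arm with a two-finger parallel gripper is mounted at the origin on the work surface. World frame = base frame: x ahead of the robot, y to its left, z up, the work surface at z = 0. Lengths are in m, angles in rad, forces in N, time in s.
With the tool pointing down it reaches from about 0.25 to 0.725 m from the base axis. Payload 4 kg.
Tool frame: the origin (TCP) lies where the fingers leave the gripper's body, on its centre line; the fingertips stand 73 mm ahead of it and the grasp point (between the pads) lies 54 mm ahead of it; z points along the fingers, y is the line along which they close (so a half turn about z gives the same grasp; the last joint's range is limited). The gripper opens to 85 mm and grips with 20 to 120 N. Pads are 22 mm wide; open, the fingers measure 114 mm over their backs; the gripper's body (76 mm by 85 mm) begins 54 mm behind the grasp point. The pads swing forward as they close: fully open they stand 13 mm farther back than shut.
Start: joints at [1.187, 0.241, 0.005, 1.335, 0, 1.571], TCP at [0.187, 0.464, 0.304] pointing down, gripper open.
Joint ranges: [-2.72, 2.72], [-1.05, 1.87], [-1.09, 1.28], [-1.99, 2.15], [-1.42, 1.44], [-3.14, 3.14]. Speed limits (rad/s): [2.79, 2.79, 3.14, 3.14, 3.14, 3.14].

INTERFACE

Orientations are given as a rotation vector (axis times angle).
In Python, from cell import manip, capture, get_calibration, finder gives the robot as it stands.
- The arm moves only by the shell command python3 -m jog 'ROWS' [OPENING] [FORCE]. ROWS is JSON, a list that holds one entry, the list of rows, each a list of 6 numbers: the shift along the tool's x, y, z in units of 0.1 m (1.0 is 0.1 m), then the turn, a rotation vector about the tool's x, y, z in units of 4 degrees (1.0 is 4 degrees). In form: [[[x, y, z, ax, ay, az], ...]]. A call has 1 to 10 rows; each row shifts and turns the commanded pose from where the row before left it, along the tool's axes as they then stand; what a row does not reach is not made up. A row lasts 1/8 s, in which the tool goes at most 62.5 mm and 10.7 degrees, less where a joint would pass 70% of its speed; a pose out of reach is approached as far as the arm can. A call with a number of a shift or a turn outside -1 to 1 is refused whole. A call with a gripper value outside its range is refused whole. OPENING is the closure, from -1 (fully open) to 1 (shut), so that 0 is half open, set as the call begins (- or left out, the last holds). The fingers move at their own pace and stop on an object; FORCE is the grip in N (left out, the last holds). Time passes only in rows, so rows that do not move let the fingers close. It gives the time, the measured TCP pose, the force, the opening and the grip force at its end, in the units of the state.
- manip.sense(): the state, without advancing time (a new reading comes with each control period).
- capture(name): name is "scene" or "side" or "wrist"; returns (picture, depth): 400x640x3 uint8, red, green, blue; 400x640 float32, m along the optical axis (not along the pixel's ray), 0 where there is no reading.
- get_calibration(name): a dict with "camera_matrix" (3x3 intrinsics, pixels), "eye" and "attitude" of the camera in the world. Camera axes: x right, y up, looking along -z (the intrinsics and any distortion apply to the point x, -y, -z); pixel columns grow to the right and rows downward; lengths in m; the calibration is good to about 2 mm. A picture is of the moment at which its call begins: read the wrist's pose just before it. get_calibration takes no time and is no camera call; for the wrist camera it gives the pose at the moment of the call.
- manip.job_done(): hands the job in; it is judged then, once.
Trained networks look in the newest picture that a camera, given by its name, has taken for a name from the list of things; names that differ only in an ending like _2 or _b are one class to them, and where a whole thing is asked for, a point or a joint stands for the part that bears it (a point fixed in the world has none). Each returns a list of dicts, best first, with "p" (0 to 1); they miss things now and then, are a little off and sometimes report something else, mostly with a low value. They report only what shows in the picture. A call takes as long as a camera call. They do not tell look-alikes from the thing itself.
- finder.spot_in(name, camera): "bbox" ([left, top, width, height] in pixels, round what is visible of it).
The state is a dict: "time": time; "joint_positions": joint angles; "qd": joint speeds; "joint_efforts": joint torques, N m; "eef_pos": TCP position; "tool_rot": TCP orientation; "contact_force": force on the tool from outside, world axes, zero at the start; "wrist_torque": the same for the moment, N m; "opening": finger opening in m; "grasp_force": force on a finger pad.
Only numpy, scipy, OpenCV 4.12 (cv2) and the standard library are available. Lean on these libraries where they do the work, as an engineer would, in place of code of your own. Each camera call takes 0.05 s, during which the arm holds its last target. There are 200 camera calls.

## Working session

There is one attempt and no reset: what is moved stays moved. The work goes in short steps, Python scripts to look and compute and a shell command to move; the robot and the scene stay as the last step left them, time stands still between calls to the robot, and variables do not carry over. Pictures are saved under pics/ and viewed, at most 10 in all, crops included, and the job is handed in when it is done.

```bash
mkdir -p pics; ls; cat > h.py <<'E'
import numpy as np, cv2
from cell import manip, capture, get_calibration, finder
def world(cam,depth,u,v,c=None):
    c=c or get_calibration(cam);K=np.array(c["camera_matrix"]);u=np.asarray(u,float);v=np.asarray(v,float)
    d=depth[v.astype(int),u.astype(int)]
    p=np.stack([(u-K[0,2])/K[0,0]*d,-(v-K[1,2])/K[1,1]*d,-d],-1)
    A=np.array(c["attitude"]);
    R=A if A.shape==(3,3) else cv2.Rodrigues(A)[0]
    return p@R.T+np.array(c["eye"])
E
python3 - <<'E'
from h import *
for n in("scene","side"):
    p,d=capture(n); cv2.imwrite(f"pics/{n}0.png",p[...,::-1]); np.save(f"{n}0.npy",d)
    c=get_calibration(n);print(n,c)
    for t in("gland","turntable","small_gland","lower_hex","platter_centre"):
        for r in finder.spot_in(t,n)[:4]:
            b=r["bbox"];print(t,b,round(r["p"],2),world(n,d,b[0]+b[2]/2,b[1]+b[3]/2).round(3))
s=manip.sense();print(s["time"],s["eef_pos"],s["tool_rot"],s["opening"])
E
```

```text
pics
scene {'camera_matrix': array([[378.34974014,   0.        , 318.66417066],
       [  0.        , 378.34974014, 199.34496391],
       [  0.        ,   0.        ,   1.        ]]), 'eye': array([ 0.83832025, -0.4583919 ,  0.727125  ]), 'attitude': array([0.68446619, 0.18693842, 0.50371913])}
gland [301.6, 186.4, 25.4, 26.6] 0.59 [0.558 0.001 0.089]
turntable [189.8, 184.9, 63.2, 48.3] 0.95 [ 0.369 -0.1    0.048]
turntable [313.0, 307.4, 79.0, 88.6] 0.84 [ 0.775 -0.235  0.046]
turntable [359.0, 226.6, 73.5, 70.7] 0.69 [ 0.771 -0.028  0.046]
turntable [278.8, 193.2, 64.4, 56.6] 0.56 [ 0.565 -0.026  0.046]
small_gland [261.6, 343.8, 12.5, 20.4] 0.56 [ 0.647 -0.312  0.04 ]
lower_hex [304.7, 184.5, 20.6, 26.7] 0.7 [0.56  0.002 0.096]
platter_centre [275.0, 193.4, 69.6, 55.9] 0.88 [ 0.562 -0.026  0.044]
platter_centre [187.9, 185.3, 69.5, 51.7] 0.88 [ 0.376 -0.104  0.048]
platter_centre [358.6, 227.5, 71.7, 71.4] 0.79 [ 0.769 -0.032  0.046]
platter_centre [312.0, 308.7, 80.0, 86.8] 0.67 [ 0.775 -0.236  0.046]
side {'camera_matrix': array([[380.24053765,   0.        , 321.6832778 ],
    
[... 265 characters left out ...]
09 ]
turntable [256.9, 143.1, 49.7, 40.4] 0.88 [ 0.744 -0.181  0.04 ]
turntable [296.7, 205.4, 62.0, 50.9] 0.83 [0.541 0.039 0.056]
turntable [393.5, 204.8, 73.4, 50.6] 0.63 [ 0.337 -0.04   0.046]
turntable [210.9, 189.8, 64.8, 46.6] 0.57 [0.745 0.034 0.045]
lower_hex [317.9, 203.7, 23.2, 27.9] 0.89 [0.539 0.034 0.09 ]
platter_centre [396.2, 203.7, 71.3, 50.5] 0.91 [ 0.335 -0.046  0.045]
platter_centre [256.0, 141.6, 52.8, 40.9] 0.77 [ 0.743 -0.182  0.043]
platter_centre [209.3, 189.2, 67.4, 44.2] 0.69 [0.749 0.028 0.044]
platter_centre [295.1, 208.2, 63.7, 46.0] 0.58 [0.543 0.039 0.054]
0.6 [0.18721683 0.46362134 0.30391592] [5.99145749e-01 3.08390379e+00 1.83960555e-05] 0.08562060824800245
```

```bash
python3 - <<'E'
import cv2
a=cv2.imread("pics/scene0.png")[150:270,230:390];b=cv2.imread("pics/side0.png")[150:270,250:410]
cv2.imwrite("pics/crop0.png",cv2.vconcat([cv2.resize(a,(400,300),interpolation=2),cv2.resize(b,(400,300),interpolation=2)]))
E
```

```text
(no output)
```

View pics/scene0.png

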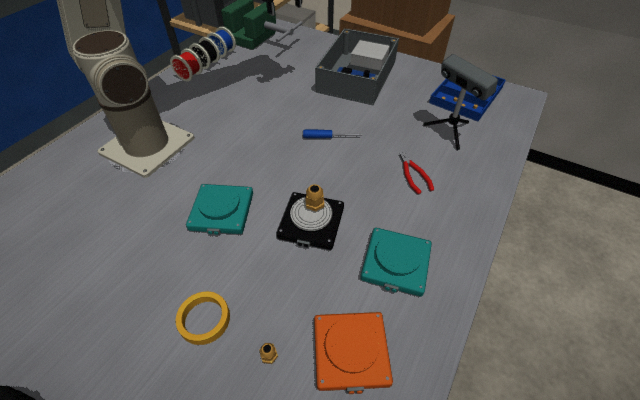

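View pics/crop0.png

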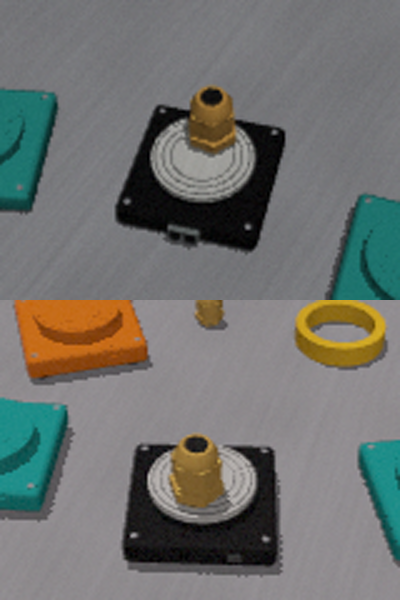

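The candidates in the scene picture are turquoise (220,208), turquoise (397,260), orange (352,350) and black with a bright ringed platter (311,215). The black one fits: aluminium platter with rings, and the large gland standing on it at (315,197). The crop confirms this. Next I'll measure both from the depth images.

```bash
cat >> h.py <<'E'
from scipy.optimize import least_squares
def fit(cam,p,d,c0,c=None):
    """platter centre & gland axis from cloud around c0"""
    v,u=np.nonzero((d>0)); X=world(cam,d,u,v,c); rgb=p[v,u].astype(int)
    r=np.hypot(X[:,0]-c0[0],X[:,1]-c0[1]); k=(r<.075); X=X[k];rgb=rgb[k]
    sat=(rgb.max(1)-rgb.min(1))/np.maximum(rgb.max(1),1)
    pl=X[(abs(X[:,2]-.046)<.006)&(sat<.3)&(rgb.max(1)>90)]
    print(cam,"platter z",np.median(pl[:,2]).round(4),len(pl))
    h=cv2.convexHull(pl[:,:2].astype(np.float32))
    (cx,cy),R=cv2.minEnclosingCircle(h);print(" enclosing",round(cx,4),round(cy,4),round(R,4))
    g=X[(X[:,2]>.058)&(sat>.35)]
    top=X[(X[:,2]>.100)&(X[:,2]<.110)]
    print(" gland n",len(g),"zmax",g[:,2].max().round(4),"top",top.mean(0).round(4),len(top))
    # outer surface fit: neck..upper hex band, radius 19..20.5
    b=X[(X[:,2]>.074)&(X[:,2]<.089)]
    f=least_squares(lambda q:np.hypot(b[:,0]-q[0],b[:,1]-q[1])-.0199,g[:,:2].mean(0),loss="soft_l1",f_scale=.001)
    print(" gland axis",f.x.round(4),len(b))
E
python3 - <<'E'
from h import *
for n in("scene","side"):
    p=cv2.imread(f"pics/{n}0.png")[...,::-1]; fit(n,p,np.load(f"{n}0.npy"),(.56,.0))
c=get_calibration("wrist");print(c);s=manip.sense();print(s["eef_pos"],cv2.Rodrigues(s["tool_rot"])[0].round(3),s["time"])
E
```

```text
scene platter z 0.0463 835
 enclosing 0.55 -0.0049 0.0489
 gland n 360 zmax 0.1071 top [0.5495 0.0151 0.1037] 128
 gland axis [0.5477 0.018 ] 70
side platter z 0.045 573
 enclosing 0.5496 -0.0017 0.0487
 gland n 419 zmax 0.1054 top [0.546  0.0215 0.1029] 125
 gland axis [0.5473 0.0184] 117
{'camera_matrix': array([[321.84378644,   0.        , 318.30762636],
       [  0.        , 321.84378644, 201.80671495],
       [  0.        ,   0.        ,   1.        ]]), 'eye': array([0.11321401, 0.49343331, 0.37298211]), 'attitude': array([-0.28034759, -0.18825996,  1.17657578])}
[0.18721683 0.46362134 0.30391592] [[-0.927  0.374  0.   ]
 [ 0.374  0.927  0.   ]
 [-0.     0.    -1.   ]] 0.6
```

```bash
python3 - <<'E'
from h import *
d=np.load("scene0.npy")
print(world("scene",d,[468,457,357,340],[78,105,65,136]).round(3))
E
python3 -m jog '[[[0,0,0,0,0,1],[0,0,0,0,0,1],[0,0,0,0,0,1],[0,0,0,0,0,1],[0,0,0,0,0,1]]]' 0.3
```

```text
[[0.737 0.455 0.2  ]
 [0.729 0.479 0.102]
 [0.349 0.645 0.027]
 [0.46  0.313 0.   ]]
time: 1.23
eef_pos: [0.1872, 0.4636, 0.3039]
tool_rot: [-1.129, -2.932, -0.0]
contact_force: [0.4, -0.2, -0.1]
opening: 0.0299
grasp_force: 0.0
```

```bash
python3 -m jog '[[[-0.5,-0.02,0,0,0,0],[-0.5,-0.02,0,0,0,0],[-0.5,-0.02,0,0,0,0],[-0.5,-0.02,0,0,0,0],[-0.5,-0.02,0,0,0,0],[-0.5,-0.02,0,0,0,0],[-0.5,-0.02,0,0,0,0],[-0.5,-0.02,0,0,0,0],[-0.5,-0.02,0,0,0,0],[-0.5,-0.02,0,0,0,0]]]'
python3 -m jog '[[[0,0,0,0,0,1],[0,0,0,0,0,1],[0,0,0,0,0,1],[0,0,0,0,0,1],[0,0,0,0,0,1],[0,0,0,0,0,1],[0,0,0,0,0,1],[0,0,0,0,0,1],[0,0,0,0,0,1],[0,0,0,0,0,1]]]'
python3 - <<'E'
from h import *
c=get_calibration("wrist");p,d=capture("wrist");cv2.imwrite("pics/w1.png",p[...,::-1])
fit("wrist",p,d,(.55,0),c);s=manip.sense();print(s["joint_positions"],s["eef_pos"],c["eye"],s["time"])
E
```

```text
time: 2.48
eef_pos: [0.5466, 0.113, 0.304]
tool_rot: [1.126, 2.933, 0.001]
contact_force: [-0.1, -0.3, -0.1]
opening: 0.0301
grasp_force: 0.0
time: 3.72
eef_pos: [0.5455, 0.1143, 0.3039]
tool_rot: [-2.063, -2.369, 0.0]
contact_force: [-0.9, -0.1, 0.9]
opening: 0.0297
grasp_force: 0.0
wrist platter z 0.0453 1882
 enclosing 0.5507 -0.0049 0.0486
 gland n 1545 zmax 0.1052 top [0.5483 0.0185 0.1031] 688
 gland axis [0.5488 0.0163] 320
[2.06460203e-01 3.55367177e-01 1.62886224e-01 1.37844194e+00
 6.59534563e-06 1.64115733e+00] [0.54546053 0.11424532 0.30385757] [0.53493512 0.19355174 0.37293746] 3.775
```

View pics/w1.png

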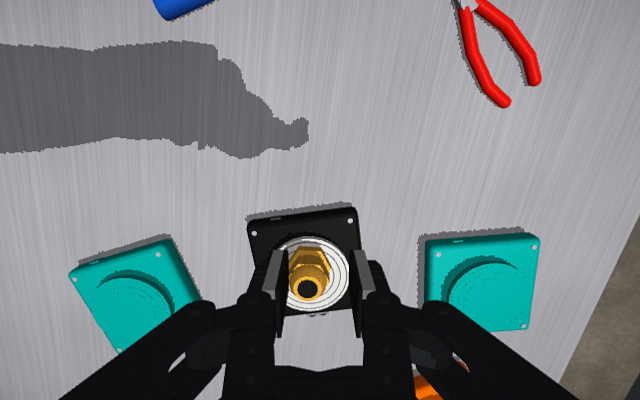

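The wrist picture shows the black turntable at (303,265), the gland on it at (308,290), and the open fingers at columns 275 and 362. Next I'll refine the platter centre by rectifying each image to the platter plane.

```bash
cat >> h.py <<'E'
def warp(cam,p,z,c0,c=None,S=4000,half=.08):
    c=c or get_calibration(cam);K=np.array(c["camera_matrix"]);R=cv2.Rodrigues(np.array(c["attitude"]))[0]
    n=int(2*half*S);j,i=np.meshgrid(np.arange(n),np.arange(n))
    W=np.stack([c0[0]-half+j/S,c0[1]+half-i/S,np.full(j.shape,z)],-1)   # cols=+x, rows=-y
    q=(W-c["eye"])@R
    u=(K[0,0]*q[...,0]/-q[...,2]+K[0,2]).astype(np.float32);v=(-K[1,1]*q[...,1]/-q[...,2]+K[1,2]).astype(np.float32)
    return cv2.remap(np.ascontiguousarray(p),u,v,cv2.INTER_LINEAR)
def platter(cam,p,c0=(.55,-.003),c=None,S=4000,half=.08,z=.046):
    w=warp(cam,p,z,c0,c).astype(int); g=w.min(2); P=[]
    for a in np.linspace(0,2*np.pi,180,endpoint=False):
        r=np.arange(.040,.060,.00025);x=((half+r*np.cos(a))*S).astype(int);y=((half-r*np.sin(a))*S).astype(int)
        e=np.convolve(g[y,x],np.r_[-np.ones(5),np.ones(5)],"valid")   # falling brightness outward
        k=e.argmax()
        if e[k]>150: P.append([c0[0]+r[k+5]*np.cos(a),c0[1]+r[k+5]*np.sin(a)])
    P=np.array(P)
    f=least_squares(lambda q:np.hypot(P[:,0]-q[0],P[:,1]-q[1])-q[2],[*c0,.048],loss="soft_l1",f_scale=.0005)
    print(cam,"platter fit",f.x.round(4),len(P),"mad",np.median(abs(f.fun)).round(5));return f.x,w
E
python3 - <<'E'
from h import *
o=[]
for n,fn in(("scene","scene0"),("side","side0"),("wrist","w1")):
    p=cv2.imread(f"pics/{fn}.png")[...,::-1]
    f,w=platter(n,p);o.append(w.astype(np.uint8)[...,::-1][::2,::2])
    t=warp(n,p,.104,(.55,-.003)).astype(np.uint8)[...,::-1][::2,::2];o.append(t)
cv2.imwrite("pics/rect.png",cv2.resize(cv2.vconcat([cv2.hconcat(o[::2]),cv2.hconcat(o[1::2])]),(780,520)))
E
```

```text
scene platter fit [ 0.551  -0.0039  0.0484] 117 mad 0.00046
side platter fit [0.5476 0.0019 0.0496] 121 mad 0.00104
wrist platter fit [ 0.5497 -0.0045  0.0483] 170 mad 0.00054
```

View pics/rect.png

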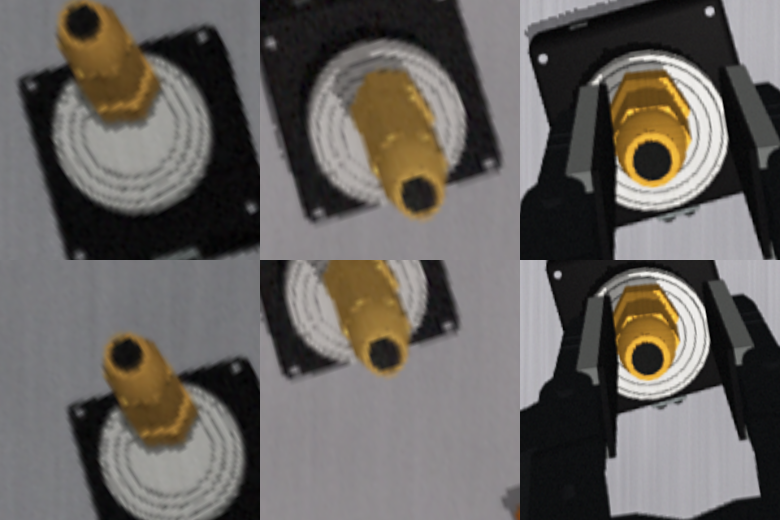

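The rectified views put the gland's top hole at about (0.548, 0.020) and the platter centre at about (0.550, -0.004). The offset is about 23 mm, almost all in +y, which is within the 16–28 mm given. I'll go behind the gland and cradle-push it with the half-open fingertips along tool -x.

```bash
python3 -m jog '[[[-0.1,-0.05,0,0,0,0],[-0.19,-0.05,0,0,0,0],[0,0,0.4,0,0,0],[0,0,0.4,0,0,0],[0,0,0.4,0,0,0],[0,0,0.3,0,0,0],[0,0,0.2,0,0,0],[0,0,0.09,0,0,0],[0,0,0,0,0,0]]]'
python3 - <<'E'
from h import *
for n in("side","scene"):
    p,d=capture(n);cv2.imwrite(f"pics/{n}1.png",p[...,::-1])
    v,u=np.nonzero(d>0);X=world(n,d,u,v);g=p[v,u]
    k=(abs(X[:,0]-.54)<.06)&(abs(X[:,1]-.09)<.035)&(X[:,2]>.038)&(X[:,2]<.16);Y=X[k]
    print(n,len(Y),np.percentile(Y[:,2],[0,1,3,10]).round(4))
a=cv2.imread("pics/side1.png")[130:280,230:430];b=cv2.imread("pics/scene1.png")[130:280,230:430]
cv2.imwrite("pics/c1.png",cv2.hconcat([cv2.resize(a,(400,300)),cv2.resize(b,(400,300))]))
E
```

```text
time: 4.9
eef_pos: [0.5394, 0.0834, 0.1248]
tool_rot: [-2.061, -2.37, 0.001]
contact_force: [0.9, -0.7, -0.2]
opening: 0.0299
grasp_force: 0.0
side 1497 [0.0517 0.0588 0.0646 0.0808]
scene 1017 [0.0537 0.0587 0.0651 0.0796]
```

View pics/c1.png

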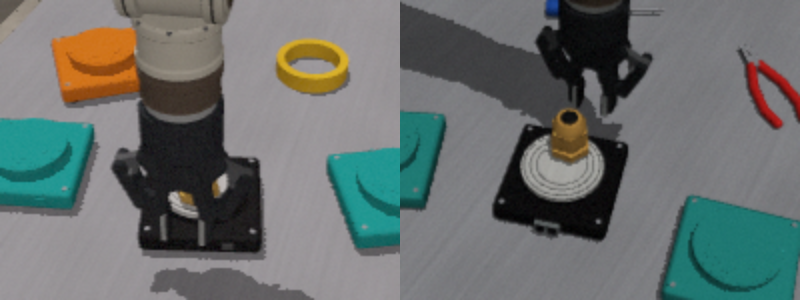

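```bash
python3 -m jog '[[[-0.07,0,0,0,0,0],[-0.07,0,0,0,0,0],[-0.07,0,0,0,0,0],[-0.05,0,0,0,0,0],[-0.02,0,0,0,0,0],[-0.02,0,0,0,0,0],[-0.02,0,0,0,0,0],[-0.02,0,0,0,0,0],[-0.02,0,0,0,0,0],[-0.02,0,0,0,0,0]]]'
python3 -m jog '[[[-0.015,0,0,0,0,0],[-0.015,0,0,0,0,0],[-0.015,0,0,0,0,0],[-0.015,0,0,0,0,0],[-0.015,0,0,0,0,0],[-0.015,0,0,0,0,0],[0,0,0,0,0,0]]]'
cat >> h.py <<'E'
def check(tag):
    for n in("scene","side"):
        p,d=capture(n);cv2.imwrite(f"pics/{n}{tag}.png",p[...,::-1]);np.save(f"{n}{tag}.npy",d);fit(n,p,d,(.55,0))
    hole(tag)
def hole(tag,cams=("scene","side")):
    for n in cams:
        p=cv2.imread(f"pics/{n}{tag}.png")[...,::-1]
        w=warp(n,p,.104,(.55,.005),half=.04); hsv=cv2.cvtColor(w,cv2.COLOR_RGB2HSV)
        br=((hsv[...,1]>110)&(hsv[...,2]>60)).astype(np.uint8)
        cs,hi=cv2.findContours(br,cv2.RETR_CCOMP,cv2.CHAIN_APPROX_NONE)
        for c,h in zip(cs,hi[0]):
            if h[3]>=0 and cv2.contourArea(c)>500:
                (x,y),(a,b),_=cv2.fitEllipse(c);print(n,"hole",round(.51+x/4000,4),round(.045-y/4000,4),"dia mm",round(a/4,1),round(b/4,1))
E
python3 - <<'E'
from h import *
hole("0")
check("2")
E
```

```text
time: 6.25
eef_pos: [0.5449, 0.0464, 0.1249]
tool_rot: [-2.061, -2.371, 0.0]
contact_force: [0.5, 0.1, 0.3]
opening: 0.0299
grasp_force: 0.0
time: 7.12
eef_pos: [0.5463, 0.0374, 0.1249]
tool_rot: [2.061, 2.371, -0.0]
contact_force: [-0.6, 0.4, -0.6]
opening: 0.0299
grasp_force: 0.5
scene hole 0.5477 0.0189 dia mm 18.3 18.5
side hole 0.5463 0.0191 dia mm 17.7 18.7
scene platter z 0.0462 796
 enclosing 0.5509 -0.0048 0.048
 gland n 1078 zmax 0.4896 top [0.5491 0.022  0.1049] 265
 gland axis [0.551  0.0139] 125
side platter z 0.045 302
 enclosing 0.5483 -0.0015 0.0491
 gland n 369 zmax 0.3754 top [0.5454 0.0439 0.1054] 203
 gland axis [0.544  0.0492] 155
```

```bash
python3 - <<'E'
from h import *
p=cv2.imread("pics/scene2.png")[170:240,270:350];w=warp("scene",cv2.imread("pics/scene2.png"),.104,(.55,.005),half=.04)
cv2.imwrite("pics/c2.png",cv2.hconcat([cv2.resize(p,(400,350)),cv2.resize(w,(350,350))]))
E
```

```text
(no output)
```

View pics/c2.png

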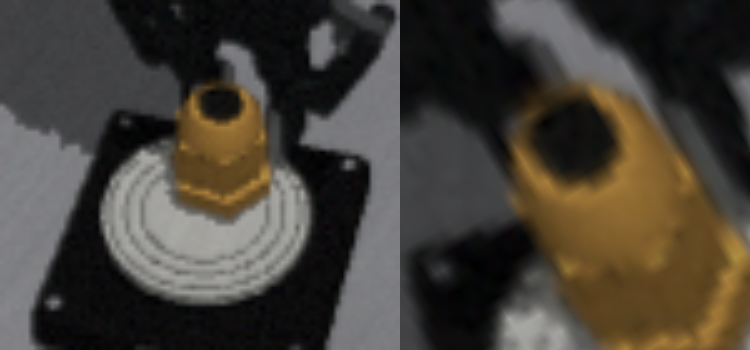

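The crop shows the gland upright with fingers behind it. Its hole has moved to about y=0.013, so the push works. I'll continue 14 mm slowly, then look.

```bash
python3 -m jog '[[[-0.014,0,0,0,0,0],[-0.014,0,0,0,0,0],[-0.014,0,0,0,0,0],[-0.014,0,0,0,0,0],[-0.014,0,0,0,0,0],[-0.014,0,0,0,0,0],[-0.014,0,0,0,0,0],[-0.014,0,0,0,0,0],[-0.014,0,0,0,0,0],[-0.014,0,0,0,0,0]]]'
python3 -m jog '[[[0,0,0,0,0,0],[0.1,0,0,0,0,0],[0.3,0,0,0,0,0],[0.4,0,0,0,0,0]]]'
python3 - <<'E'
from h import *
for n in("scene","side"):
    p,d=capture(n);cv2.imwrite(f"pics/{n}3.png",p[...,::-1]);fit(n,p,d,(.55,0));f,w=platter(n,p)
hole("3")
w=warp("scene",cv2.imread("pics/scene3.png"),.046,(.55,-.003),half=.055);v=warp("side",cv2.imread("pics/side3.png"),.046,(.55,-.003),half=.055)
cv2.imwrite("pics/c3.png",cv2.resize(cv2.hconcat([w,v]),(800,400)))
E
```

```text
time: 8.48
eef_pos: [0.5481, 0.0236, 0.1249]
tool_rot: [-2.061, -2.371, 0.0]
contact_force: [-1.0, 1.0, -0.9]
opening: 0.0298
grasp_force: 0.6
time: 8.98
eef_pos: [0.537, 0.1035, 0.125]
tool_rot: [2.063, 2.369, 0.0]
contact_force: [0.3, 0.5, 0.4]
opening: 0.0298
grasp_force: 0.0
scene platter z 0.0462 723
 enclosing 0.5511 -0.0039 0.0486
 gland n 797 zmax 0.4876 top [ 0.5534 -0.0043  0.1038] 128
 gland axis [ 0.5515 -0.0017] 75
scene platter fit [ 0.5511 -0.0041  0.0485] 129 mad 0.00061
side platter z 0.0451 153
 enclosing 0.5493 -0.0022 0.048
 gland n 2 zmax 0.0873 top [nan nan nan] 0
 gland axis [0.5487 0.0022] 4
side platter fit [ 0.555  -0.001   0.0523] 46 mad 0.00107
scene hole 0.5516 -0.0008 dia mm 18.6 18.9h.py:22: RuntimeWarning: Mean of empty slice.
  print(" gland n",len(g),"zmax",g[:,2].max().round(4),"top",top.mean(0).round(4),len(top))
  ret = um.true_divide(
```

View pics/c3.png

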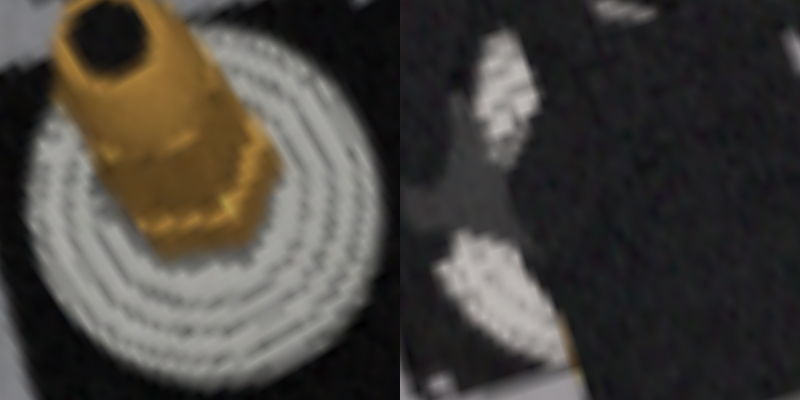

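```bash
python3 -m jog '[[[0,0,-0.3,0,0,0],[0,0,-0.5,0,0,0],[0,0,-0.5,0,0,0],[0,0,-0.3,0,0,0],[0,0,0,0,0,0],[0,0,0,0,0,0]]]' -1
python3 - <<'E'
from h import *
c=get_calibration("wrist");p,d=capture("wrist");cv2.imwrite("pics/wrist4.png",p[...,::-1])
fit("wrist",p,d,(.55,0),c);platter("wrist",p,c=c)
p,d=capture("side");cv2.imwrite("pics/side4.png",p[...,::-1]);fit("side",p,d,(.55,0))
hole("4",("wrist","side"))
w=warp("wrist",cv2.imread("pics/wrist4.png"),.046,(.55,-.004),c,half=.055);v=warp("side",cv2.imread("pics/side4.png"),.046,(.55,-.003),half=.055)
cv2.imwrite("pics/c4.png",cv2.resize(cv2.hconcat([w,v]),(800,400)))
E
```

```text
time: 9.82
eef_pos: [0.5365, 0.1028, 0.2838]
tool_rot: [-2.06, -2.37, 0.002]
contact_force: [0.1, 0.3, -0.2]
opening: 0.0855
grasp_force: 0.0
wrist platter z 0.0454 3287
 enclosing 0.5508 -0.0046 0.0481
 gland n 1819 zmax 0.1052 top [ 0.5521 -0.001   0.1031] 748
 gland axis [ 0.5525 -0.0032] 398
wrist platter fit [ 0.5508 -0.0045  0.0478] 156 mad 0.00015
side platter z 0.0452 734
 enclosing 0.5482 -0.0015 0.0487
 gland n 415 zmax 0.1058 top [0.5502 0.0019 0.103 ] 115
 gland axis [ 0.5508 -0.001 ] 114
wrist hole 0.5514 -0.0027 dia mm 19.1 19.3
side hole 0.5502 -0.0005 dia mm 17.3 19.1
```

View pics/c4.png

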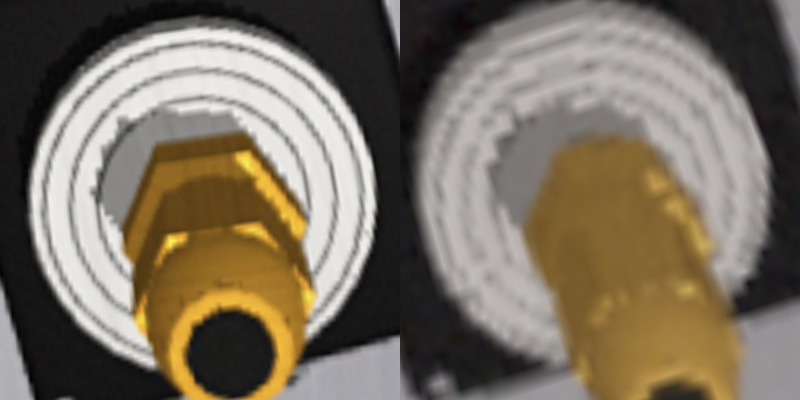

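In the wrist view the hex sits inside the smallest ring with a remaining offset of about (+1, +2) mm. One more light nudge of about 2 mm should centre it.

```bash
python3 -m jog '[[[0,0,0.3,0,0,0],[0,0,0.4,0,0,0],[0,0,0.4,0,0,0],[0,0,0.3,0,0,0],[0,0,0.19,0,0,0],[-0.2,0,0,0,0,0],[-0.2,0,0,0,0,0],[-0.2,0,0,0,0,0],[-0.1,0,0,0,0,0],[0,0,0,0,0,0]]]' 0.3
```

```text
time: 11.18
eef_pos: [0.5471, 0.0325, 0.1265]
tool_rot: [2.063, 2.369, 0.001]
contact_force: [-0.1, -0.0, 0.3]
opening: 0.0296
grasp_force: 0.0
```

```bash
python3 -m jog '[[[0,-0.012,0.015,0,0,0],[-0.02,0,0,0,0,0],[-0.02,0,0,0,0,0],[-0.015,0,0,0,0,0],[-0.015,0,0,0,0,0],[-0.01,0,0,0,0,0],[-0.01,0,0,0,0,0],[-0.01,0,0,0,0,0],[-0.01,0,0,0,0,0],[0,0,0,0,0,0]]]'
python3 -m jog '[[[0,0,0,0,0,0],[0.05,0,0,0,0,0],[0.3,0,0,0,0,0],[0.45,0,0,0,0,0],[0,0,-0.3,0,0,0],[0,0,-0.5,0,0,0],[0,0,-0.5,0,0,0],[0,0,-0.3,0,0,0],[0,0,0,0,0,0],[0,0,0,0,0,0]]]' 
python3 -m jog '[[[0,0,0,0,0,0],[0,0,0,0,0,0],[0,0,0,0,0,0]]]' -1
python3 - <<'E'
from h import *
c=get_calibration("wrist");p,d=capture("wrist");cv2.imwrite("pics/wrist5.png",p[...,::-1])
fit("wrist",p,d,(.55,0),c);platter("wrist",p,c=c)
for n in("side","scene"):
    p,d=capture(n);cv2.imwrite(f"pics/{n}5.png",p[...,::-1]);fit(n,p,d,(.55,0));platter(n,p)
hole("5",("wrist","side","scene"))
w=warp("wrist",cv2.imread("pics/wrist5.png"),.046,(.55,-.004),c,half=.055);v=warp("scene",cv2.imread("pics/scene5.png"),.046,(.55,-.003),half=.055)
cv2.imwrite("pics/c5.png",cv2.resize(cv2.hconcat([w,v]),(800,400)))
E
```

```text
time: 12.42
eef_pos: [0.5472, 0.0225, 0.1244]
tool_rot: [2.061, 2.371, 0.0]
contact_force: [0.6, 0.4, -0.5]
opening: 0.03
grasp_force: 0.5
time: 13.68
eef_pos: [0.5352, 0.1018, 0.2833]
tool_rot: [-2.06, -2.37, 0.003]
contact_force: [-0.6, 1.2, -0.2]
opening: 0.0303
grasp_force: 0.0
time: 14.05
eef_pos: [0.5357, 0.1017, 0.2837]
tool_rot: [-2.06, -2.371, 0.002]
contact_force: [0.3, -0.3, -0.9]
opening: 0.0825
grasp_force: 0.0
wrist platter z 0.0454 3360
 enclosing 0.5509 -0.0044 0.0482
 gland n 1819 zmax 0.1053 top [ 0.5515 -0.0028  0.1032] 746
 gland axis [ 0.5519 -0.0052] 403
wrist platter fit [ 0.5508 -0.0044  0.0478] 155 mad 0.00015
side platter z 0.0452 740
 enclosing 0.5491 -0.0018 0.0486
 gland n 406 zmax 0.1053 top [ 5.495e-01 -5.000e-04  1.032e-01] 108
 gland axis [ 0.5505 -0.003 ] 108
side platter fit [0.5476 0.0021 0.0497] 134 mad 0.001
scene platter z 0.0462 715
 enclosing 0.5508 -0.0043 0.0486
 gland n 608 zmax 0.4673 top [ 0.5525 -0.0063  0.1038] 133
 gland axis [ 0.551  -0.0035] 83
scene platter fit [ 0.5511 -0.004   0.0484] 125 mad 0.00049
wrist hole 0.552 -0.0054 dia mm 19.2 19.4
side hole 0.5497 -0.0025 dia mm 17.7 19.0
scene hole 0.5511 -0.0028 dia mm 18.3 18.8
```

View pics/c5.png

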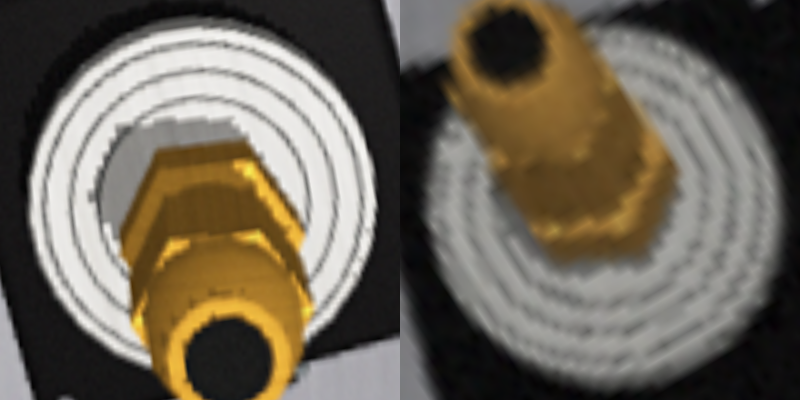

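All views now agree to about 1 mm: the gland is at about (0.551, -0.004) and the platter centre at (0.551, -0.0043). The gland stands upright, the hex is inside the smallest ring, and the gripper is clear.

```bash
python3 -c "
from cell import manip
print(manip.job_done())"
```

```text
the job is handed in; nothing more can be done
None
```

I nudged the gland to the middle of the platter, to within about 1 mm by the cameras. It stands upright and untouched inside the smallest ring, and the job is handed in; the hand-in returned no verdict.

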